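# Unhook the dipping basket and stand it in the rinse bowl

### The arm

A 6-joint arm with a two-finger parallel gripper is mounted at the origin on a cart in front of the work surface, level with it; the furniture and walls round the work are solid. World frame = base frame: x ahead of the robot, y to its left, z up, the work surface at z = 0. Lengths are in m, angles in rad, forces in N, time in s.
With the tool pointing down it reaches from about 0.25 to 0.775 m from the base axis. Payload 4 kg.
Tool frame: the origin (TCP) lies at the very end of the fingers, on their centre line; the grasp point (between the pads) lies 19 mm behind it; z points along the fingers, y is the direction in which the jaws open and shut (so a half turn about z gives the same grasp; the last joint's range is limited). The gripper opens to 85 mm and grips with 20 to 120 N. Pads are 22 mm wide; open, the fingers measure 114 mm over their backs; the gripper's body (76 mm by 85 mm) begins 54 mm behind the grasp point. The pads swing forward as they close: fully open they stand 13 mm farther back than shut.
Start: joints at [-1.429, 0.087, 1.371, -0, 1.684, -0.103], TCP at [0.133, -0.534, 0.231] pointing down, gripper open.
Joint ranges: [-3.1, 3.1], [-0.76, 2.03], [0.27, 2.55], [-1.08, 4.22], [0.17, 2.65], [-2.57, 2.57]. Speed limits (rad/s): [2.79, 2.79, 3.14, 3.14, 3.14, 3.14].

### API

Orientations are given as a 3x3 rotation matrix whose columns are the frame's x, y, z axes.
In Python, from workcell import sensors, cams, env gives the robot as it stands. The module is installed in compiled form; this text tells all that it offers.
- The arm moves only by the tool carry_out, never from a script. Its arguments are lists of equal length, an entry for each row: "fingers": the finger opening in mm, from 0 to 85.4; "xyz": the shift along the tool's x, y, z in mm, a list of three; "spin": the turn about the tool's z in degrees. A call has 1 to 20 rows; each row is the pose to reach, as a shift and turn from the pose commanded when the call began, along the tool's axes at that moment; what a row does not reach only later rows make up. A row lasts 1/10 s, in which the tool goes at most 50 mm and 8.59 degrees, less where a joint would pass 70% of its speed; a pose out of reach is approached as far as the arm can. A call with a gripper value outside its range is refused whole. The fingers move at their own pace and stop on an object; "squeeze" is the grip in N (left out, the last holds). Time passes only in rows, so rows that repeat a pose let the fingers close. It gives the time, the measured TCP pose, the force and the opening at its end, in the units of the state.
- sensors.read_state(): the state, without advancing time (a new reading comes with each control period).
- cams.camera(name): name is "scene" or "top" or "wrist"; returns (picture, depth): 480x640x3 uint8, red, green, blue; 480x640 float32, m along the optical axis (not along the pixel's ray), 0 where there is no reading.
- cams.calibration(name): a dict with "fovy" (degrees; the focal length in pixels is half the picture's height over the tangent of half this angle, whatever the lens; pixels are square), "cx", "cy" (the principal point, pixels), "R" (3x3) and "t" (3): a world point X has camera coordinates R X + t. Camera axes: x right, y down, z forward; pixel columns grow to the right and rows downward; lengths in m; the calibration is good to about 2 mm. A picture is of the moment at which its call begins: read the wrist's pose just before it. calibration takes no time and is no camera call; for the wrist camera it gives the pose at the moment of the call.
- env.close_job(): hands the job in, once; it reports no verdict.
The state is a dict: "time": time; "joint_positions": joint angles; "joint_velocities": joint speeds; "joint_efforts": joint torques, N m; "tcp_pos": TCP position; "orientation": TCP orientation; "ft_force": force on the tool from outside, world axes, zero at the start; "torque": the same for the moment, N m; "gripper_width": finger opening in m.
Only numpy, scipy, OpenCV 4.12 (cv2) and the standard library are available. Lean on these libraries where they do the work, as an engineer would, in place of code of your own. Each camera call takes 0.05 s, during which the arm holds its last target.

### The job

The wire dipping basket, with a copper collet in it, has drained on the drip stand's deep double hook. Take it off by the wooden grip: ease its bar up along the lean of the hooks without straining them, past the tips, before drawing it away, then stand it upright in the middle of the glass bowl and let go, with the collet still inside. Set it down gently and do not push the bowl about.

Things in the scene. Friction and masses are not known exactly. Their poses are not given: they have to be found in the camera images.
- drip_stand: Drip stand, fixed; origin below the hook seat; z up, -x is the way out; y along the bar. Grey tray 180 x 136 mm, 18 mm high, from 148 mm in front of the origin to 32 mm behind; steel post 20 x 30 mm, its front 27 mm in front of the origin; flush on it a clamp block 40 x 40 mm, top 136 mm up. Over 8 N of basket on stand or hooks (20 N while the bar is seated) strains it.
- hook_seat (a point): Where the bar rests, midway between two equal upturned hooks 14 mm either side (y) in the clamp block, 145 mm up; axes as the stand. Each is a narrow U of 6 mm rod, 8 mm wide inside, with a front prong whose tip is 50 mm from the seat along the prong and a back prong of 73 mm behind it. The 6 mm bar can turn in the U, so the basket can stay level on the way up.
- hook_pivot (a point): Middle of the hooks' bend, 1 mm above the seat, axes as the stand (not the prongs). About it the double hook was set by hand in the clamp: front and back prongs lean together out towards the basket (-x), by anything from 3 to 37 degrees from upright. No reading tells the angle; it must be seen or felt, by following the side force on the bar as it rises. The hooks do not give.
- basket_grip (a point): Middle of the basket's wooden grip: a block 44 mm long (x), 16 mm wide (y), 36 mm high, rounded edges, 130 mm above the basket's underside. z up, x towards the hang bar. A steel arch below carries it, spanning the basket along y, its top 30 mm below this point. Basket: round, wire, 84 mm across, 50 mm high, 0.15 to 0.26 kg.
- basket_bar (a point): Middle of the hang bar, 6 mm thick, 56 mm long along y, on two wires behind the basket: 75 mm behind the grip's middle (+x) and 100 mm above the underside. At the start it lies in the hooks, and a rubber button on the basket's back, 13 mm above its underside, leans on the post.
- basket_floor (a point): Middle of the underside of the basket; axes as the grip.
- collet: Copper collet (a stepped, ring-shaped workpiece), 67 mm across, 37 mm high, 60 g, standing loose in the basket; origin at the middle of its underside.
- bowl_floor (a point): Middle of the inner floor of the clear glass bowl, 5 mm above the bench; z up. The bowl is loose, 169 mm across the rim, 88 mm high, 0.45 kg; its walls slope out from a flat inner floor about 116 mm across.

How it is judged:
By the outcome, as a careful person would: the job done as asked, in the order asked, and still so for the second after the job is handed in, with the robot touching nothing.
It also fails if it takes over 69 s, if anything falls off the work surface, if the arm or the gripper's body presses on something with over 40 N, if the wrist force passes 120 N, or if a joint passes its speed limit or range.

## Working session

There is one attempt and no reset: what is moved stays moved. The work goes in short steps, Python scripts to look and compute and a tool call to move; the robot and the scene stay as the last step left them, time stands still between calls to the robot, and variables do not carry over. Pictures are saved under pics/ and viewed, and the job is handed in when it is done.

Besides the shell and the picture viewer there is one more tool, called after ">>>" by a JSON object that holds its "op" and its "data", one argument or row to a line. carry_out: Moves the arm, as the interface text tells. Its arguments: {"type":"object","properties":{"fingers":{"type":"array"},"xyz":{"type":"array"},"spin":{"type":"array"},"squeeze":{"type":"number"}},"required":["fingers","xyz","spin"]}

```bash
mkdir -p pics
cat > h.py <<'E'
import numpy as np, cv2
from workcell import sensors, cams, env
def K(c):
    f=240/np.tan(np.radians(c['fovy'])/2); return f,c['cx'],c['cy']
def snap(n,fn):
    c=cams.calibration(n); p,d=cams.camera(n)
    cv2.imwrite('pics/%s.png'%fn,p[:,:,::-1]); np.savez('pics/%s.npz'%fn,p=p,d=d,R=c['R'],t=c['t'],k=K(c)); return p,d,c
def load(fn):
    return np.load('pics/%s.npz'%fn)
def cloud(z):
    f,cx,cy=z['k']; d=z['d']; v,u=np.mgrid[:480,:640]
    X=np.stack([(u-cx)/f*d,(v-cy)/f*d,d],-1)
    W=(X-z['t'])@z['R']; W[d==0]=np.nan; return W
def proj(z,X):
    f,cx,cy=z['k']; c=np.asarray(X)@z['R'].T+z['t']; return np.stack([c[...,0]/c[...,2]*f+cx,c[...,1]/c[...,2]*f+cy],-1)
def ray(z,u,v):
    f,cx,cy=z['k']; return -z['R'].T@z['t'], z['R'].T@np.array([(u-cx)/f,(v-cy)/f,1])
def onz(z,u,v,h):
    o,d=ray(z,u,v); return o+d*(h-o[2])/d[2]
E
python3 - <<'E'
from h import *
for n in ['scene','top','wrist']: 
    p,d,c=snap(n,n+'0'); print(n,K(c),-c['R'].T@c['t'])
print(sensors.read_state())
E
```

```text
scene (np.float64(624.3644925811631), 323.53477465374584, 241.46337735796334) [0.02093146 0.62188351 0.89183657]
top (np.float64(464.5885176557892), 324.58548713820363, 234.89177563119065) [ 0.4288461  -0.08401794  0.98392814]
wrist (np.float64(368.64048125030223), 318.6955851538247, 242.6282817764441) [ 0.20620195 -0.51755311  0.37346421]
{'time': 0.15, 'joint_positions': array([-1.42912797e+00,  8.78216574e-02,  1.37189111e+00,  1.34682300e-05,
        1.68357593e+00, -1.03130338e-01]), 'joint_velocities': array([ 0.00140356, -0.0021281 , -0.00447854,  0.00087742,  0.00195789,
        0.00081071]), 'joint_efforts': array([ 1.20044177e-03, -3.52374101e+01, -3.13678193e+01, -6.09317772e-05,
        8.06608441e-03, -6.57939921e-06]), 'tcp_pos': array([ 0.13323039, -0.5332437 ,  0.2303962 ]), 'orientation': array([[ 9.70185791e-01,  2.42362291e-01, -2.26223734e-04],
       [ 2.42362324e-01, -9.70184353e-01,  1.68093867e-03],
       [ 1.87917421e-04, -1.68565092e-03, -9.99998562e-01]]), 'ft_force': array([0.46887127, 0.34507339, 0.26081171]), 'torque': array([-0.04842762, -0.01386767, -0.02203346]), 'gripper_width': 0.0854535313316891}
```

View pics/scene0.png

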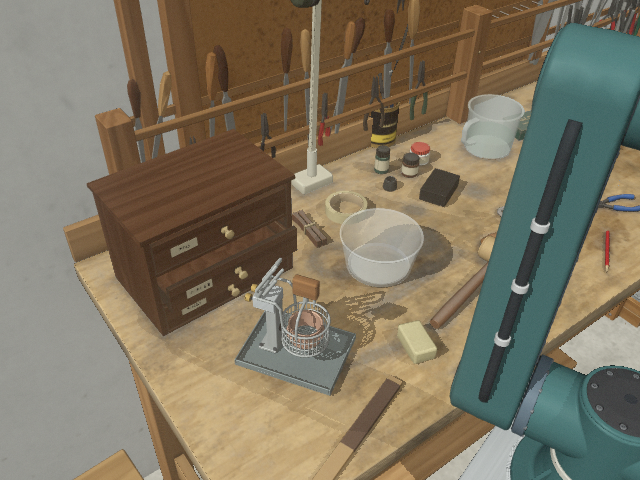

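View pics/top0.png

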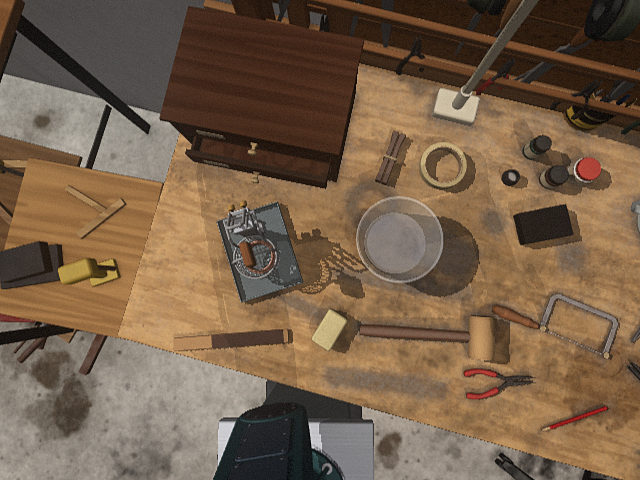

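View pics/wrist0.png

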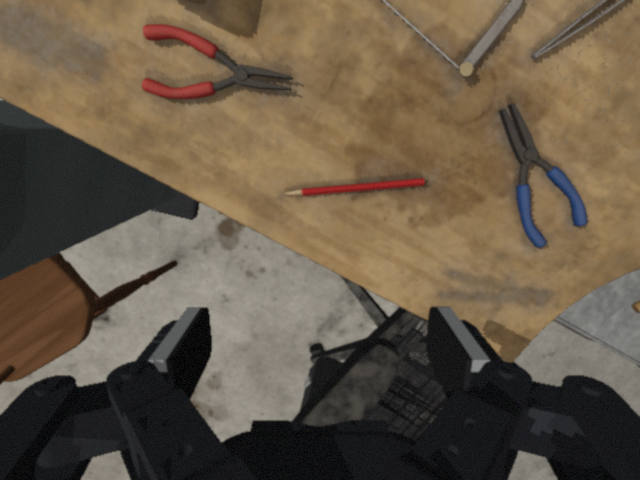

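Scene view: stand, basket and wooden grip are near (305,287), bowl near (381,245). In the top view the grip is near (248,256) and the bowl near (399,240). I'll enlarge and measure.

Run:
```python
from h import *
for n,(a,b,c,d) in {'scene0':(220,240,380,400),'top0':(200,180,320,310)}.items():
    z=load(n); im=z['p'][b:d,a:c,::-1]; s=int(min(800/(c-a),600/(d-b)))
    cv2.imwrite('pics/%s_c.png'%n,cv2.resize(im,None,fx=s,fy=s,interpolation=cv2.INTER_CUBIC)); print(n,s)
z=load('top0'); W=cloud(z)
for nm,(u,v) in dict(grip=(248,256),tray1=(290,285),bench=(330,280),bowlfl=(395,240)).items(): print(nm,W[v,u])
# wood grip mask
p=z['p']; hsv=cv2.cvtColor(p,cv2.COLOR_RGB2HSV)
sel=(W[...,2]>0.12)&(W[...,2]<0.26)
v,u=np.nonzero(sel&(np.mgrid[:480,:640][1]>205)&(np.mgrid[:480,:640][1]<320)&(np.mgrid[:480,:640][0]>185))
q=W[v,u]; print(len(q)); 
for a,b in sorted(zip(q.round(3).tolist(),p[v,u].tolist()))[::max(1,len(q)//40)]: print(a,b)
```

```text
scene0 3
top0 4
grip [0.47834428 0.06668469 0.1899307 ]
tray1 [0.4288419  0.01118793 0.01461236]
bench [ 0.43933647 -0.07180873  0.00179118]
bowlfl [ 0.52320414 -0.20889752  0.00620274]
2919
[0.112, -0.044, 0.155] [33, 30, 35]
[0.195, -0.041, 0.242] [25, 29, 27]
[0.204, 0.068, 0.225] [27, 35, 34]
[0.205, 0.065, 0.217] [35, 38, 43]
[0.206, 0.065, 0.255] [35, 44, 42]
[0.208, 0.076, 0.158] [17, 17, 20]
[0.21, 0.043, 0.203] [43, 57, 57]
[0.211, 0.037, 0.223] [34, 37, 39]
[0.212, -0.034, 0.184] [29, 31, 27]
[0.212, 0.06, 0.134] [23, 21, 16]
[0.213, 0.043, 0.194] [32, 29, 28]
[0.214, 0.021, 0.199] [35, 38, 36]
[0.215, -0.037, 0.227] [23, 28, 28]
[0.215, 0.024, 0.189] [39, 38, 39]
[0.216, -0.011, 0.194] [37, 39, 41]
[0.216, 0.031, 0.165] [30, 26, 28]
[0.217, -0.019, 0.18] [29, 37, 33]
[0.217, -0.0, 0.225] [34, 30, 37]
[0.217, 0.031, 0.153] [36, 35, 30]
[0.218, -0.024, 0.213] [37, 41, 42]
[0.218, -0.008, 0.256] [35, 35, 39]
[0.218, 0.023, 0.158] [31, 31, 27]
[0.219, -0.002, 0.181] [26, 25, 19]
[0.22, -0.01, 0.164] [49, 48, 47]
[0.221, -0.011, 0.147] [32, 28, 25]
[0.47, 0.069, 0.188] [127, 80, 53]
[0.477, 0.068, 0.19] [118, 74, 45]
[0.485, 0.071, 0.188] [123, 78, 52]
[0.492, 0.051, 0.141] [90, 94, 93]
[0.499, 0.069, 0.189] [65, 45, 28]
[0.522, 0.056, 0.134] [66, 60, 60]
[0.528, 0.093, 0.132] [104, 103, 103]
[0.532, 0.077, 0.213] [117, 114, 111]
[0.535, 0.085, 0.138] [88, 83, 87]
[0.54, 0.103, 0.157] [74, 70, 66]
[0.545, 0.105, 0.147] [90, 86, 84]
[0.55, 0.065, 0.148] [73, 70, 68]
[0.554, 0.109, 0.158] [92, 89, 87]
[0.56, 0.078, 0.146] [88, 85, 85]
[0.567, 0.09, 0.135] [157, 158, 153]
[0.578, 0.118, 0.128] [174, 131, 87]
```

View pics/scene0_c.png

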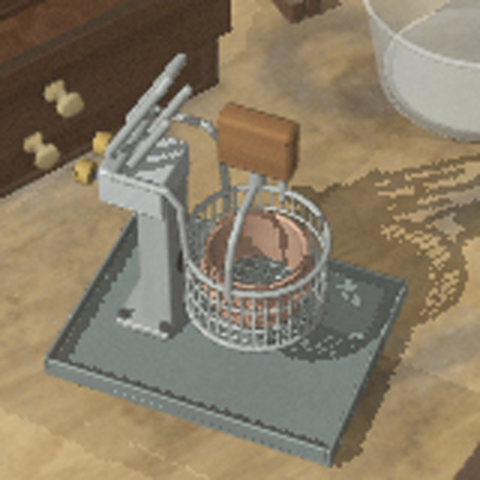

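View pics/top0_c.png

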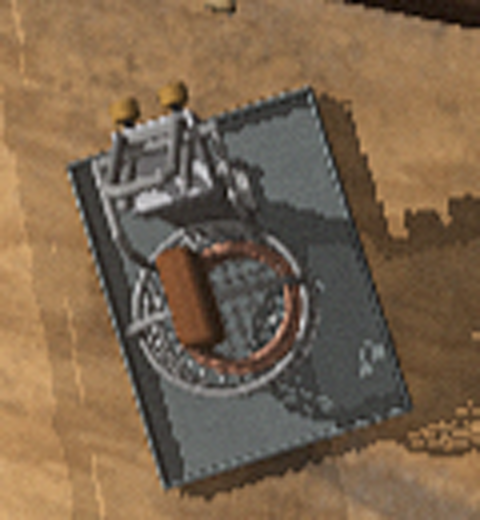

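Run:
```python
from h import *
z=load('top0'); s=load('scene0')
c=[onz(z,u,v,0.018) for u,v in [(217,222),(277.5,203),(303,282),(241.2,302)]]
c=np.array(c); print(c.round(4)); 
c2=np.array([onz(s,220+u/3,240+v/3,0.018) for u,v in [(403,282),(330,460),(47,360)]]); print('scene',c2.round(4))
A,B,C,D=c # A back-left(+y?),B back right, C front right, D front left
x=((A-D)+(B-C))/2; print(np.linalg.norm(x)); x/=np.linalg.norm(x); print('yaw',np.degrees(np.arctan2(x[1],x[0])), np.linalg.norm(A-B))
front=(C+D)/2; back=(A+B)/2; mid=c.mean(0); o=mid+x*(148-90)/1000; print('origin',o)
# grip top mask
W=cloud(z); p=z['p'].astype(int)
v,u=np.mgrid[:480,:640]
m=(p[...,0]-p[...,2]>45)&(W[...,2]>0.178)&(W[...,2]<.2)&(u>230)&(u<265)&(v>235)&(v<275)
q=W[m]; print(m.sum(),q.mean(0)); 
(r)=cv2.minAreaRect((q[:,:2]*1000).astype(np.float32)); print(r)
# bowl rim
b=W[150:320,340:470]
bz=b[...,2]; mm=(bz>0.08)&(bz<0.095); print('rim pts',mm.sum())
if mm.sum()>10:
    print(cv2.minEnclosingCircle((b[mm][:,:2]*1000).astype(np.float32)))
```

```text
[[ 0.5609  0.1663  0.018 ]
 [ 0.6011  0.0388  0.018 ]
 [ 0.435  -0.0161  0.018 ]
 [ 0.3938  0.1117  0.018 ]]
scene [[ 0.4348 -0.0114  0.018 ]
 [ 0.3888  0.1185  0.018 ]
 [ 0.559   0.1692  0.018 ]]
0.17532280746773174
yaw 18.18592297809637 0.13370639977478985
origin [0.55282068 0.0932793  0.018     ]
187 [0.48255548 0.07192683 0.18893937]
((482.67657470703125, 72.3150634765625), (42.19294738769531, 13.72490119934082), 16.690582275390625)
rim pts 896
((571.5618286132812, -174.05889892578125), 146.7321014404297)
```

Run:
```python
from h import *
z=load('top0');a,b,c,d=340,180,460,300
cv2.imwrite('pics/bowlc.png',cv2.resize(z['p'][b:d,a:c,::-1],None,fx=5,fy=5,interpolation=cv2.INTER_CUBIC))
z=load('scene0');a,b,c,d=250,250,310,310
cv2.imwrite('pics/hookc.png',cv2.resize(z['p'][b:d,a:c,::-1],None,fx=10,fy=10,interpolation=cv2.INTER_CUBIC))
```

```text
(no output)
```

View pics/bowlc.png

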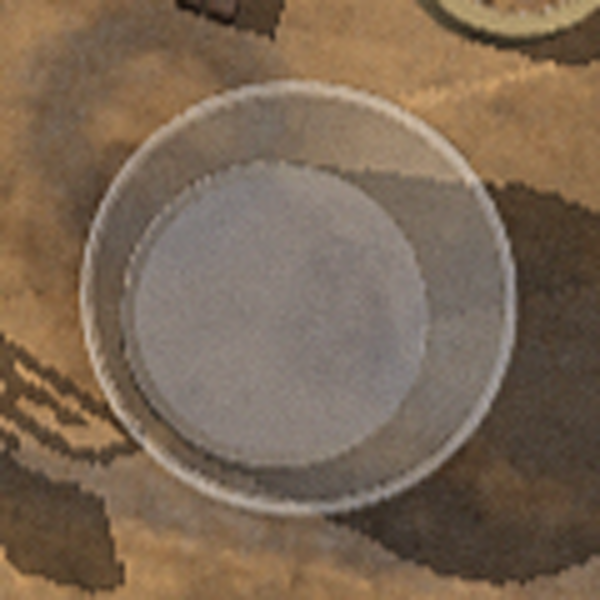

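View pics/hookc.png

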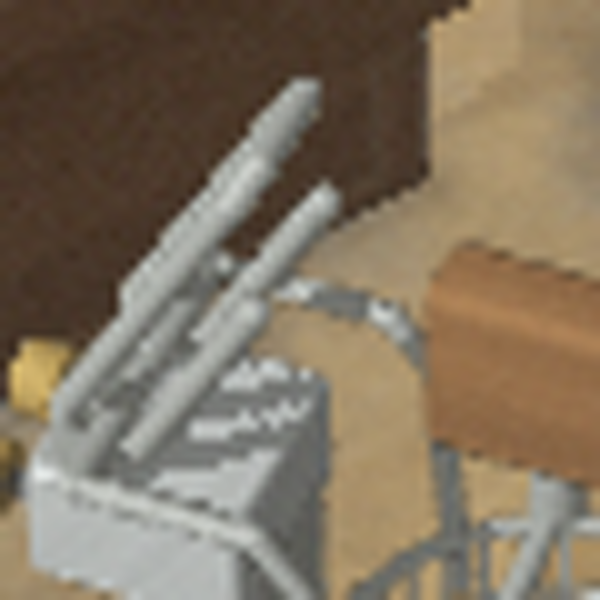

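Run:
```python
from h import *
z=load('top0'); s=load('scene0')
def run(yaw,o):
    x=np.array([np.cos(yaw),np.sin(yaw),0]);y=np.array([-x[1],x[0],0]);k=np.array([0,0,1.])
    piv=np.array([*o,0.146])
    def inplane(zz,u,v,yy):
        o_,d=ray(zz,u,v); t=((piv+yy*y-o_)@y)/(d@y); q=o_+d*t-piv; return q@x,q[2]
    for nm,u,v,yy in [('nearF',252,312,.014),('nearFbase',135,450,.014),('farF',328,197,-.014),('nearB',257,165,.014),('nearBlow',65,420,.014),('farB',308,90,-.014)]:
        a,b=inplane(s,250+u/10,250+v/10,yy); print(nm,round(a*1000,1),round(b*1000,1))
run(np.radians(17.5),(.553,.0945))
for i in (0,1): pass
x=np.array([np.cos(np.radians(17.5)),np.sin(np.radians(17.5)),0])
print('proj seat in scene crop',(proj(s,[.553,.0945,.145])-250)*10)
r=np.array([400,239.6]);print('bowl rim c',onz(z,400,239.6,.088),'floor c',onz(z,395.6,242.6,.005))
# scene bowl
```

```text
nearF -27.6 35.4
nearFbase -4.9 -5.4
farF -28.6 36.8
nearB -29.6 68.7
nearBlow 8.0 -3.2
farB -25.6 59.7
proj seat in scene crop [143.60519655 368.54799623]
bowl rim c [ 0.51606735 -0.20808234  0.088     ] floor c [ 0.51781095 -0.21022491  0.005     ]
```

>>> {"op": "carry_out", "data": {
  "fingers": [85,85,85,85,85,85,85,85,85,85,85,85,85,85,85,85],
  "xyz": [
    [30,-22,-20],
    [65,-47,-40],
    [100,-73,-60],
    [135,-99,-70],
    [170,-125,-70],
    [205,-150,-70],
    [240,-176,-70],
    [275,-202,-70],
    [310,-228,-70],
    [345,-253,-70],
    [380,-279,-70],
    [415,-305,-70],
    [445,-327,-70],
    [475,-349,-70],
    [494,-363,-70],
    [494,-363,-70]
  ],
  "spin": [0,0,0,0,-1,-1,-1,-2,-2,-2,-3,-3,-3.5,-3.5,-3.5,-3.5],
  "squeeze": 60
}}

```text
time: 1.75
tcp_pos: [0.5257, -0.0593, 0.3001]
orientation: [[0.952, 0.305, -0.002], [0.305, -0.952, 0.001], [-0.001, -0.002, -1.0]]
ft_force: [-0.4, 0.1, -0.1]
gripper_width: 0.085
```

Run:
```python
from h import *
st=sensors.read_state(); print(st['tcp_pos'],st['ft_force'],st['time'],st['orientation'].round(3).tolist(),abs(st['joint_velocities']).max())
p,d,c=snap('wrist','w1'); print(-c['R'].T@c['t'])
```

```text
[ 0.52566842 -0.05928517  0.30008658] [-0.38481643  0.06463418 -0.07479922] 1.75 [[0.952, 0.305, -0.002], [0.305, -0.952, 0.001], [-0.001, -0.002, -1.0]] 0.0529736439029942
[ 0.59750039 -0.03891616  0.44321758]
```

View pics/w1.png

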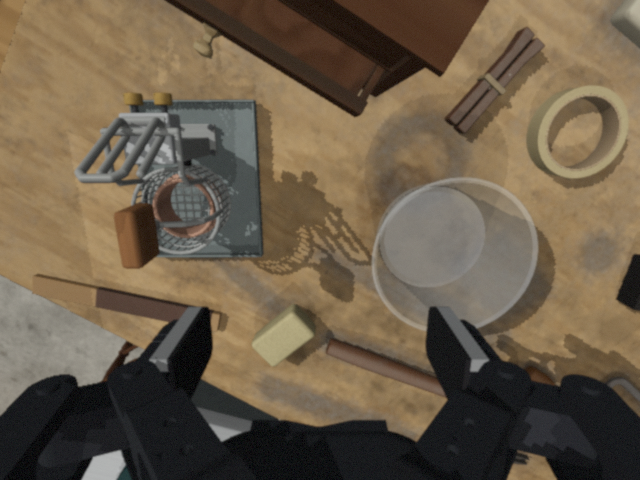

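The wrist view shows the hooks at (125,150), the grip at (138,235), and the bowl rim centred near (455,255). I'll enlarge the hook area.

Run:
```python
from h import *
z=load('w1');a,b,c,d=60,80,280,280
cv2.imwrite('pics/w1c.png',cv2.resize(z['p'][b:d,a:c,::-1],None,fx=3,fy=3,interpolation=cv2.INTER_CUBIC))
a,b,c,d=70,85,230,205
cv2.imwrite('pics/w1d.png',cv2.resize(z['p'][b:d,a:c,::-1],None,fx=5,fy=5,interpolation=cv2.INTER_CUBIC))
```

```text
(no output)
```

View pics/w1c.png

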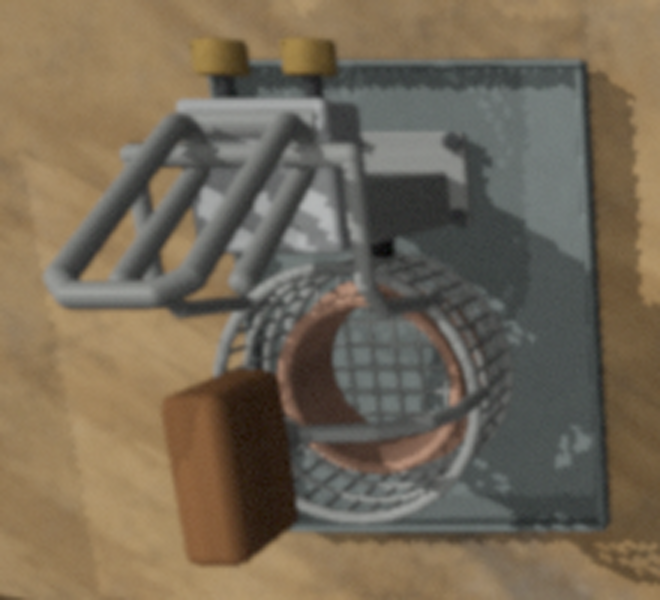

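View pics/w1d.png

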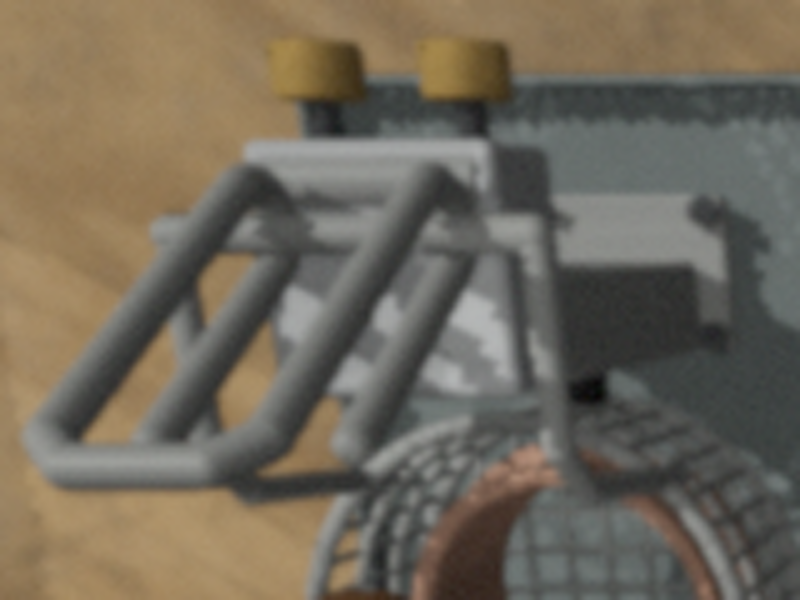

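```bash
python3 - <<'E'
from h import *
z=load('w1')
P=lambda u,v,h:onz(z,70+u/5,85+v/5,h)
C=lambda u,v,h:onz(z,60+u/3,80+v/3,h)
l=P(157,232,.145); r=P(545,230,.145); m=(l+r)/2; e=l-r; print('bar',l,r,m,np.linalg.norm(e),'yaw',np.degrees(np.arctan2(-e[0],e[1])))
# tray corners at .018
t=[C(585,62,.018),C(607,525,.018)]; print('tray',t,np.linalg.norm(t[0]-t[1]))
e=t[0]-t[1]; print('yaw tray',np.degrees(np.arctan2(e[1],e[0])))
xx=e/np.linalg.norm(e); 
# grip top corners z=.193
W=cloud(z); p=z['p'].astype(int); v,u=np.mgrid[:480,:640]
mk=(p[...,0]-p[...,2]>40)&(W[...,2]>0.182)&(W[...,2]<.2)&(u>100)&(u<170)&(v>190)&(v<280)
q=W[mk]; print(mk.sum(),q.mean(0),cv2.minAreaRect((q[:,:2]*1000).astype(np.float32)))
g=np.array([C(165,405,.193),C(275,372,.193),C(188,565,.193),C(297,520,.193)]);print(g.round(4))
for yaw in (17,18):
  yw=np.radians(yaw); x=np.array([np.cos(yw),np.sin(yw),0]);y=np.array([-x[1],x[0],0])
  piv=m+[0,0,.001]
  for nm,u_,v_,yy in [('LF',150,438,.014),('RF',352,448,.014),('LB',250,185,.014),('RBlow',430,185,-.014),('Ltop',48,438,.014),('Rtop',262,440,-.014)]:
    yy=.014 if nm[0]=='L' else -.014
    o,d=ray(z,70+u_/5,85+v_/5); t_=((piv+yy*y-o)@y)/(d@y); q=o+d*t_-piv; print(yaw,nm,round(q@x*1000,1),round(q[2]*1000,1))
# bowl
def circ(pts,h):
    a=np.array([onz(z,*p_,h) for p_ in pts]); print(cv2.minEnclosingCircle((a[:,:2]*1000).astype(np.float32)))
E
python3 - <<'E'
from h import *
z=load('w1');a,b,c,d=360,165,550,345
cv2.imwrite('pics/w1b.png',cv2.resize(z['p'][b:d,a:c,::-1],None,fx=3,fy=3,interpolation=cv2.INTER_CUBIC))
E
```

```text
bar [0.54503597 0.12174569 0.145     ] [0.56372559 0.06448324 0.145     ] [0.55438078 0.09311446 0.145     ] 0.06023528816594774 yaw 18.075917861480306
tray [array([0.60532977, 0.03662468, 0.018     ]), array([ 0.43779413, -0.0172178 ,  0.018     ])] 0.1759750082925687
yaw tray 17.81632887776153
1209 [0.48461067 0.0690691  0.19032155] ((482.8915710449219, 69.4598617553711), (44.3747444152832, 15.493935585021973), 17.837467193603516)
[[0.5005 0.079  0.193 ]
 [0.516  0.0561 0.193 ]
 [0.4626 0.0677 0.193 ]
 [0.4821 0.0447 0.193 ]]
17 LF -27.8 36.9
17 RF -28.8 36.7
17 LB 6.6 0.3
17 RBlow 6.9 1.3
17 Ltop -25.4 59.1
17 Rtop -25.1 60.3
18 LF -27.5 37.7
18 RF -28.9 37.8
18 LB 6.8 0.1
18 RBlow 6.7 1.0
18 Ltop -25.1 59.8
18 Rtop -25.3 61.2
```

View pics/w1b.png

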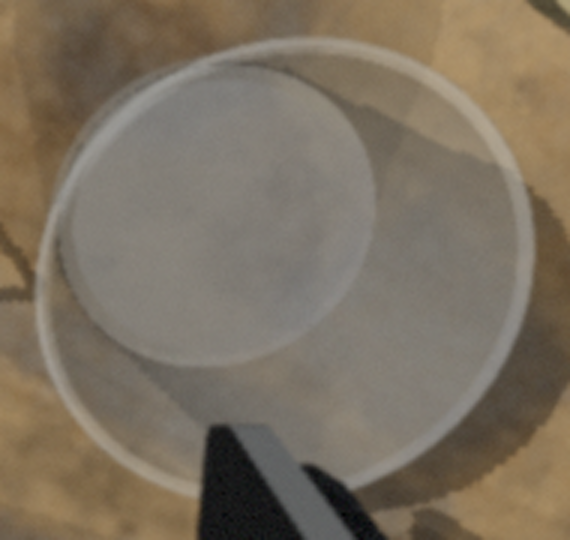

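>>> {"op": "carry_out", "data": {
  "fingers": [85,85,85,85,85,85,85],
  "xyz": [
    [0,-35,0],
    [0,-75,0],
    [-1,-110,10],
    [-1,-130,20],
    [-1,-136.5,30],
    [-1,-136.5,30],
    [-1,-136.5,30]
  ],
  "spin": [0,0,0,0,0,0,0]
}}

```text
time: 2.5
tcp_pos: [0.4826, 0.0668, 0.2711]
orientation: [[0.954, 0.3, -0.0], [0.3, -0.954, -0.001], [-0.001, 0.001, -1.0]]
ft_force: [0.8, -1.0, -0.5]
gripper_width: 0.085
```

Run:
```python
from h import *
z=load('w1')
print('bowl floor',onz(z,434,237.3,.005),'rim',onz(z,455,254.3,.088))
st=sensors.read_state(); print(st['tcp_pos'],st['ft_force'],st['time'],st['orientation'].round(4).tolist())
p,d,c=snap('wrist','w2'); z=load('w2'); W=cloud(z); p=p.astype(int); v,u=np.mgrid[:480,:640]
mk=(p[...,0]-p[...,2]>35)&(W[...,2]>0.182)&(W[...,2]<.2)&(np.hypot(W[...,0]-.483,W[...,1]-.07)<.04)
q=W[mk]; print(mk.sum(),q.mean(0),cv2.minAreaRect((q[:,:2]*1000).astype(np.float32)), np.percentile(q[:,2],[10,50,90]))
print('pix of grip, fingertip TCP axis',proj(z,np.array([[.4829,.0705,.193],st['tcp_pos']])))
```

```text
bowl floor [ 0.52025404 -0.21261449  0.005     ] rim [ 0.52479089 -0.20708186  0.088     ]
[0.48258817 0.06683067 0.27112125] [ 0.82219276 -1.01442494 -0.51801213] 2.5 [[0.9541, 0.2996, -0.0004], [0.2996, -0.9541, -0.001], [-0.0006, 0.0008, -1.0]]
1518 [0.48469365 0.07022478 0.19033276] ((483.52655029296875, 69.85640716552734), (42.923133850097656, 15.401790618896484), 17.695056915283203) [0.18882244 0.19059133 0.19161525]
pix of grip, fingertip TCP axis [[309.66450535 251.46280616]
 [313.45529911 311.53818742]]
```

View pics/w2.png

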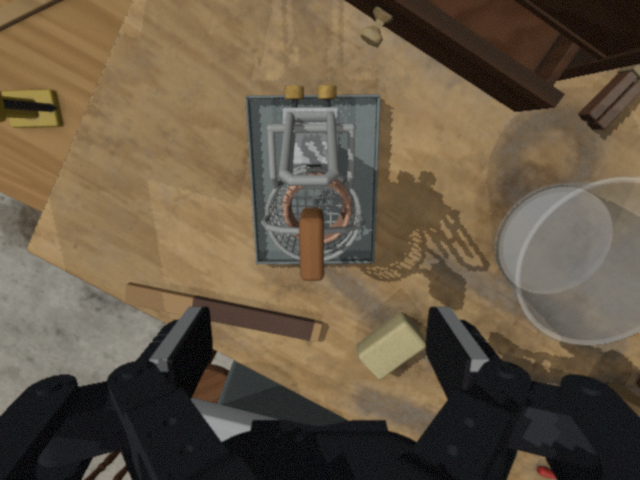

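>>> {"op": "carry_out", "data": {
  "fingers": [85,85,85,85],
  "xyz": [
    [0,0,15],
    [0,0,35],
    [0,0,50],
    [0,0,50]
  ],
  "spin": [0,0,0,0]
}}

```text
time: 2.95
tcp_pos: [0.4811, 0.0676, 0.2178]
orientation: [[0.954, 0.3, -0.006], [0.3, -0.954, -0.0], [-0.006, -0.002, -1.0]]
ft_force: [-0.2, -0.7, -0.2]
gripper_width: 0.085
```

Run:
```python
from h import *
st=sensors.read_state(); print(st['tcp_pos'],st['ft_force'],st['time'],st['orientation'].round(4).tolist())
```

```text
[0.48109307 0.06758746 0.21776563] [-0.15819101 -0.7045919  -0.23293122] 2.95 [[0.9538, 0.3003, -0.0063], [0.3003, -0.9538, -0.0003], [-0.0061, -0.0016, -1.0]]
```

>>> {"op": "carry_out", "data": {
  "fingers": [60,60,60,60,60,60,60,60],
  "xyz": [
    [2,-2,10],
    [2,-2,25],
    [2,-2,40],
    [2,-2,52],
    [2,-2,58],
    [2,-2,60],
    [2,-2,61],
    [2,-2,61]
  ],
  "spin": [0,0,0,0,0,0,0,0]
}}

```text
time: 3.75
tcp_pos: [0.4842, 0.0707, 0.1609]
orientation: [[0.954, 0.301, 0.001], [0.301, -0.954, -0.0], [0.001, 0.0, -1.0]]
ft_force: [-0.2, -0.9, 0.6]
gripper_width: 0.0602
```

Run:
```python
from h import *
st=sensors.read_state(); print(st['tcp_pos'],st['ft_force'],st['time'],st['orientation'].round(4).tolist(),st['gripper_width'])
snap('wrist','w3')
st=sensors.read_state(); print(st['tcp_pos'],st['ft_force'])
```

```text
[0.48422381 0.07067433 0.16085144] [-0.20503719 -0.88702315  0.63394925] 3.75 [[0.9536, 0.3012, 0.0012], [0.3012, -0.9536, -0.0001], [0.0011, 0.0004, -1.0]] 0.06023481488369195
[0.48428025 0.07065552 0.16102922] [0.16612851 0.97181472 0.27963323]
```

View pics/w3.png

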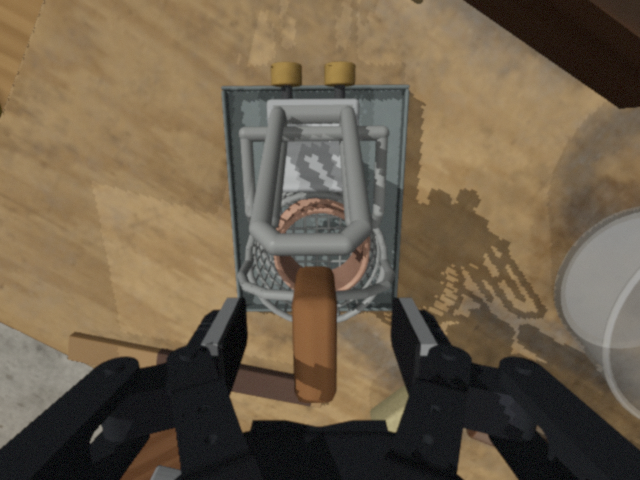

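>>> {"op": "carry_out", "data": {
  "fingers": [50,40,30,24,20,16,12,10,10,10,10],
  "xyz": [
    [-1,-1.3,3],
    [-1,-1.3,4],
    [-1,-1.3,4],
    [-1,-1.3,4],
    [-1,-1.3,4],
    [-1,-1.3,4],
    [-1,-1.3,4],
    [-1,-1.3,4],
    [-1,-1.3,4],
    [-1,-1.3,4],
    [-1,-1.3,4]
  ],
  "spin": [0,0,0,0,0,0,0,0,0,0,0],
  "squeeze": 60
}}

```text
time: 4.9
tcp_pos: [0.4825, 0.0717, 0.1565]
orientation: [[0.954, 0.301, 0.0], [0.301, -0.954, 0.0], [0.0, -0.0, -1.0]]
ft_force: [-0.1, 2.1, 2.4]
gripper_width: 0.0149
```

```bash
cat > s.py <<'E'
from h import *
for i in range(1):
    st=sensors.read_state()
R=st['orientation']; print(st['time'],'tcp',(st['tcp_pos']*1000).round(2),'F world',st['ft_force'].round(2),'F tool',(R.T@st['ft_force']).round(2),'M tool',(R.T@st['torque']).round(3),'w',round(st['gripper_width']*1000,2),R[:,0].round(4),R[:,2].round(4))
E
python3 s.py; python3 -c "
from h import *
snap('wrist','w4')"
```

```text
4.9 tcp [482.51  71.74 156.47] F world [-0.09  2.08  2.44] F tool [ 0.55 -2.01 -2.44] M tool [ 0.37  -0.012 -0.037] w 14.87 [9.535e-01 3.013e-01 2.000e-04] [ 2.e-04  2.e-04 -1.e+00]
```

View pics/w4.png

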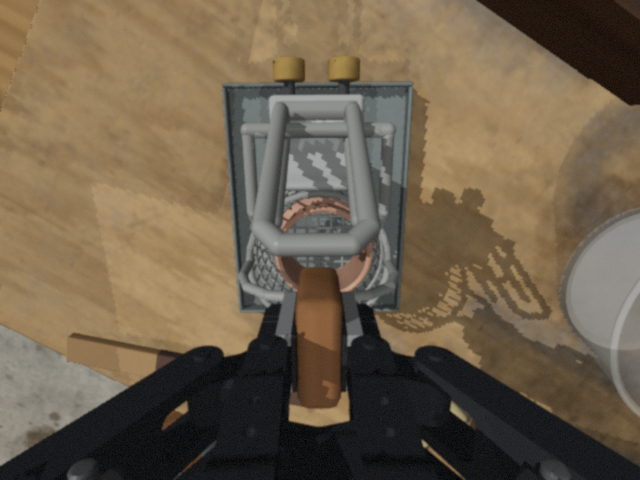

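>>> {"op": "carry_out", "data": {
  "fingers": [10,10,10,10,10],
  "xyz": [
    [-0.5,0,-0.9],
    [-1.2,0,-2.2],
    [-1.9,0,-3.5],
    [-2.3,0,-4.4],
    [-2.3,0,-4.4]
  ],
  "spin": [0,0,0,0,0]
}}

```text
time: 5.45
tcp_pos: [0.4801, 0.0707, 0.1606]
orientation: [[0.954, 0.301, -0.0], [0.301, -0.954, -0.0], [-0.0, 0.0, -1.0]]
ft_force: [0.6, 0.4, -2.4]
gripper_width: 0.0151
```

```bash
python3 s.py
```

```text
5.45 tcp [480.14  70.72 160.65] F world [ 0.55  0.4  -2.42] F tool [ 0.65 -0.22  2.42] M tool [ 0.047  0.244 -0.048] w 15.11 [ 9.536e-01  3.010e-01 -5.000e-04] [-4.e-04 -4.e-04 -1.e+00]
```

>>> {"op": "carry_out", "data": {
  "fingers": [10,10,10,10,10,10],
  "xyz": [
    [-0.8,0,-1.5],
    [-1.7,0,-3.2],
    [-2.6,0,-4.9],
    [-3.4,0,-6.4],
    [-3.8,0,-7.1],
    [-3.8,0,-7.1]
  ],
  "spin": [0,0,0,0,0,0]
}}

```text
time: 6.05
tcp_pos: [0.4764, 0.0697, 0.1679]
orientation: [[0.954, 0.301, -0.0], [0.301, -0.954, -0.0], [-0.001, 0.0, -1.0]]
ft_force: [0.2, -0.6, -2.1]
gripper_width: 0.0152
```

```bash
python3 s.py
```

```text
6.05 tcp [476.4   69.66 167.87] F world [ 0.22 -0.58 -2.12] F tool [0.04 0.61 2.12] M tool [0.016 0.094 0.035] w 15.17 [ 9.536e-01  3.011e-01 -5.000e-04] [-5.e-04 -3.e-04 -1.e+00]
```

>>> {"op": "carry_out", "data": {
  "fingers": [10,10,10,10,10,10],
  "xyz": [
    [-0.8,0,-1.6],
    [-1.8,0,-3.5],
    [-2.8,0,-5.4],
    [-3.7,0,-7.2],
    [-4.2,0,-8],
    [-4.2,0,-8]
  ],
  "spin": [0,0,0,0,0,0]
}}

```text
time: 6.65
tcp_pos: [0.4726, 0.0685, 0.176]
orientation: [[0.954, 0.301, 0.0], [0.301, -0.954, -0.0], [0.0, 0.0, -1.0]]
ft_force: [-0.1, -0.4, -4.1]
gripper_width: 0.015
```

```bash
python3 s.py
```

```text
6.65 tcp [472.65  68.46 176.01] F world [-0.12 -0.42 -4.14] F tool [-0.24  0.36  4.14] M tool [ 0.008 -0.023 -0.003] w 15.0 [9.536e-01 3.011e-01 2.000e-04] [ 3.e-04 -1.e-04 -1.e+00]
```

>>> {"op": "carry_out", "data": {
  "fingers": [10,10,10,10,10,10],
  "xyz": [
    [-0.8,0,-1.6],
    [-1.8,0,-3.5],
    [-2.8,0,-5.4],
    [-3.7,0,-7.0],
    [-4.2,0,-8],
    [-4.2,0,-8]
  ],
  "spin": [0,0,0,0,0,0]
}}

```text
time: 7.25
tcp_pos: [0.4687, 0.0672, 0.1841]
orientation: [[0.954, 0.301, 0.001], [0.301, -0.954, -0.0], [0.0, 0.0, -1.0]]
ft_force: [0.5, 0.0, -3.3]
gripper_width: 0.0153
```

```bash
python3 s.py; python3 -c "
from h import *
snap('wrist','w5')"; python3 s.py
```

```text
7.25 tcp [468.73  67.2  184.06] F world [ 0.54  0.05 -3.33] F tool [0.53 0.12 3.33] M tool [ 0.012  0.045 -0.073] w 15.33 [9.536e-01 3.011e-01 5.000e-04] [ 5.e-04 -1.e-04 -1.e+00]
7.3 tcp [468.68  67.19 183.86] F world [ 0.86  0.07 -1.99] F tool [0.84 0.19 1.99] M tool [ 0.031 -0.004 -0.034] w 15.06 [9.536e-01 3.011e-01 2.000e-04] [ 2.e-04 -1.e-04 -1.e+00]
```

View pics/w5.png

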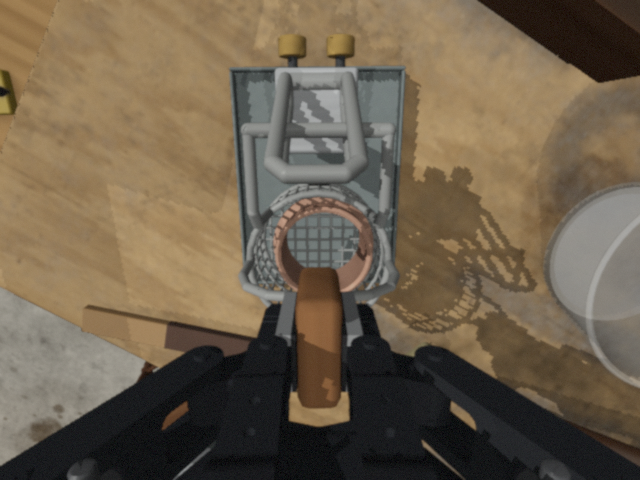

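>>> {"op": "carry_out", "data": {
  "fingers": [10,10,10,10,10,10],
  "xyz": [
    [-0.9,0,-1.7],
    [-1.9,0,-3.6],
    [-2.9,0,-5.5],
    [-3.8,0,-7.2],
    [-4.4,0,-8.3],
    [-4.4,0,-8.3]
  ],
  "spin": [0,0,0,0,0,0]
}}

```text
time: 7.9
tcp_pos: [0.4645, 0.0659, 0.1924]
orientation: [[0.954, 0.301, 0.0], [0.301, -0.954, -0.0], [0.0, 0.0, -1.0]]
ft_force: [-0.5, -0.4, -2.3]
gripper_width: 0.0154
```

```bash
python3 s.py
```

```text
7.9 tcp [464.51  65.89 192.37] F world [-0.51 -0.43 -2.29] F tool [-0.62  0.25  2.29] M tool [ 0.014  0.013 -0.04 ] w 15.35 [9.536e-01 3.011e-01 4.000e-04] [ 5.e-04 -1.e-04 -1.e+00]
```

>>> {"op": "carry_out", "data": {
  "fingers": [10,10,10,10,10,10],
  "xyz": [
    [-0.9,0,-1.7],
    [-1.9,0,-3.6],
    [-2.9,0,-5.5],
    [-3.8,0,-7.2],
    [-4.5,0,-8.3],
    [-4.5,0,-8.3]
  ],
  "spin": [0,0,0,0,0,0]
}}

```text
time: 8.5
tcp_pos: [0.4602, 0.0645, 0.2007]
orientation: [[0.954, 0.301, 0.001], [0.301, -0.954, -0.0], [0.001, 0.0, -1.0]]
ft_force: [0.1, -0.2, -2.6]
gripper_width: 0.0151
```

```bash
python3 s.py
```

```text
8.5 tcp [460.24  64.54 200.69] F world [ 0.05 -0.25 -2.56] F tool [-0.03  0.25  2.56] M tool [-0.057  0.013 -0.009] w 15.11 [9.536e-01 3.011e-01 5.000e-04] [ 6.e-04 -1.e-04 -1.e+00]
```

>>> {"op": "carry_out", "data": {
  "fingers": [10,10,10,10,10,10,10,10],
  "xyz": [
    [-0.9,0,-1.7],
    [-1.9,0,-3.6],
    [-2.9,0,-5.5],
    [-3.9,0,-7.4],
    [-4.9,0,-9.3],
    [-5.9,0,-11.2],
    [-6.6,0,-12.4],
    [-6.6,0,-12.4]
  ],
  "spin": [0,0,0,0,0,0,0,0]
}}

```text
time: 9.3
tcp_pos: [0.4539, 0.0625, 0.2131]
orientation: [[0.954, 0.301, 0.001], [0.301, -0.954, -0.0], [0.001, 0.0, -1.0]]
ft_force: [-0.5, -0.1, -1.9]
gripper_width: 0.0153
```

```bash
python3 s.py
python3 - <<'E'
from h import *
snap('scene','s6'); snap('wrist','w6')
z=load('s6');a,b,c,d=220,220,380,340
cv2.imwrite('pics/s6c.png',cv2.resize(z['p'][b:d,a:c,::-1],None,fx=5,fy=5,interpolation=cv2.INTER_CUBIC))
E
```

```text
9.3 tcp [453.94  62.55 213.09] F world [-0.53 -0.12 -1.91] F tool [-0.55 -0.04  1.91] M tool [-0.021  0.03  -0.028] w 15.34 [9.536e-01 3.011e-01 5.000e-04] [ 6.e-04 -1.e-04 -1.e+00]
```

View pics/s6c.png

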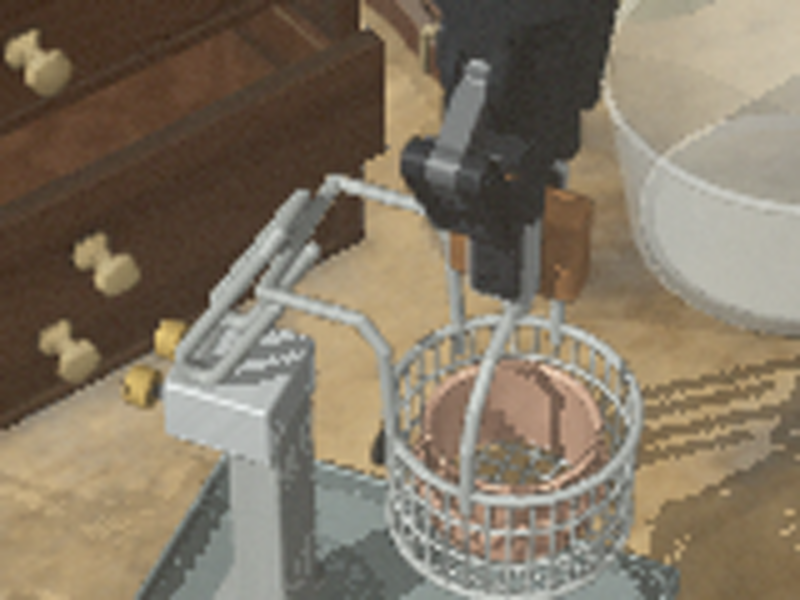

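View pics/w6.png

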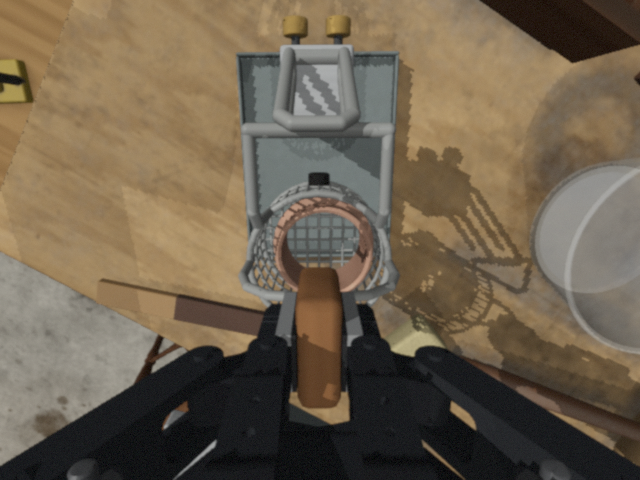

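The bar is about 12 mm above the front tips (scene crop), and the force on the tool shows only the weight. I'll draw it away now.

>>> {"op": "carry_out", "data": {
  "fingers": [10,10,10,10,10,10,10,10,10,10,10,10,10,10,10,10,10,10,10,10],
  "xyz": [
    [-3,0,-1],
    [-9,0,-3],
    [-18,0,-7],
    [-28,0,-13],
    [-38,0,-19],
    [-47,2,-25],
    [-54,6,-30],
    [-58,14,-33],
    [-60,26,-34],
    [-60,42,-34],
    [-60,60,-34],
    [-58,80,-34],
    [-55,102,-34],
    [-51,125,-34],
    [-46,148,-34],
    [-41,170,-34],
    [-36,189,-34],
    [-32,203,-34],
    [-30,210,-34],
    [-30,212,-34]
  ],
  "spin": [0,0,0,0,0,0,0,0,0,0,0,0,0,0,0,0,0,0,0,0]
}}

```text
time: 11.4
tcp_pos: [0.4893, -0.1494, 0.2463]
orientation: [[0.954, 0.3, -0.001], [0.3, -0.954, 0.001], [-0.001, -0.001, -1.0]]
ft_force: [-0.3, 0.8, -2.0]
gripper_width: 0.0155
```

```bash
python3 s.py
python3 - <<'E'
from h import *
snap('top','t7'); snap('wrist','w7')
E
```

```text
11.4 tcp [ 489.28 -149.37  246.27] F world [-0.33  0.76 -2.02] F tool [-0.09 -0.83  2.03] M tool [-0.019 -0.047  0.019] w 15.52 [ 9.538e-01  3.003e-01 -9.000e-04] [-1.1e-03  5.0e-04 -1.0e+00]
```

View pics/w7.png

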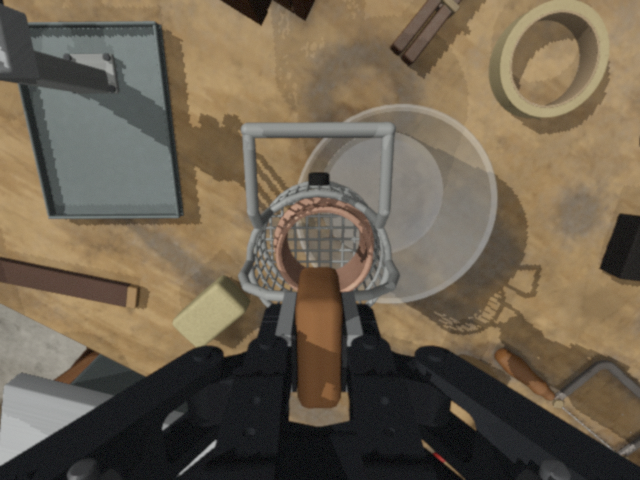

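View pics/t7.png

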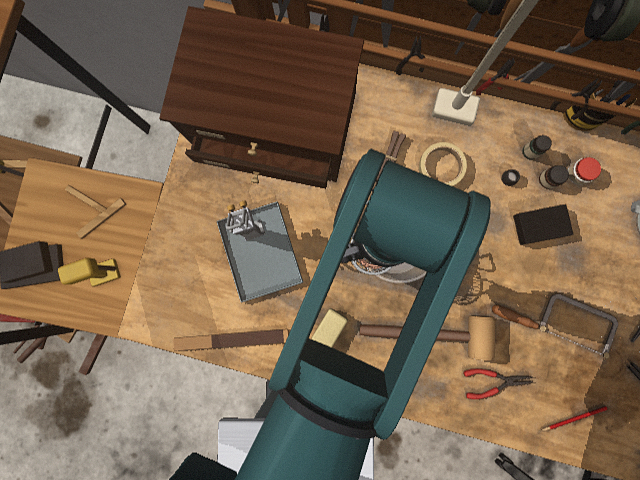

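Run:
```python
from h import *
z=load('w7');a,b,c,d=280,90,520,320
g=cv2.resize(z['p'][b:d,a:c,::-1],None,fx=2.5,fy=2.5,interpolation=cv2.INTER_CUBIC)
pt=lambda u,v:(int((u-a)*2.5),int((v-b)*2.5))
C=proj(z,np.array([.518,-.210,.088])); F=proj(z,np.array([.518,-.210,.005]))
for (Q,r,h,col) in [(C,.0845,.088,(0,0,255)),(F,.058,.005,(0,255,0))]:
    q=proj(z,np.array([[.518+r*np.cos(t),-.210+r*np.sin(t),h] for t in np.arange(0,6.28,.1)]))
    for p in q: cv2.circle(g,pt(*p),1,col,-1)
cv2.imwrite('pics/w7c.png',g); print(C,F)
print(onz(z,397.5,203,.088))
```

```text
[396.19499622 212.33113291] [380.35229568 195.52679018]
[ 0.52569421 -0.20819849  0.088     ]
```

View pics/w7c.png

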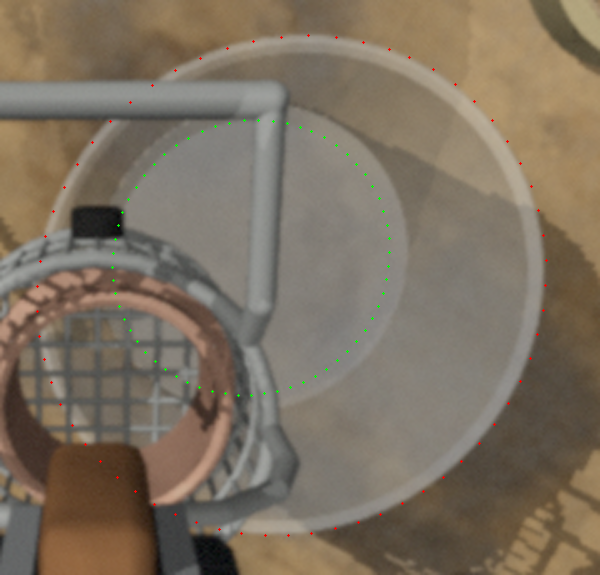

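>>> {"op": "carry_out", "data": {
  "fingers": [10,10,10,10,10,10,10,10,10,10,10],
  "xyz": [
    [1,6,0],
    [3,16,0],
    [5,29,0],
    [7,43,0],
    [9,55,0],
    [10,63,0],
    [10,67,0],
    [10,67,0],
    [10,67,5],
    [10,67,12],
    [10,67,15]
  ],
  "spin": [0,0,0,0,0,0,0,0,0,0,0]
}}

```text
time: 12.6
tcp_pos: [0.5183, -0.2088, 0.2305]
orientation: [[0.953, 0.302, -0.002], [0.302, -0.953, 0.001], [-0.001, -0.001, -1.0]]
ft_force: [0.2, -0.1, -3.3]
gripper_width: 0.0149
```

```bash
python3 s.py
python3 - <<'E'
from h import *
snap('scene','s8'); snap('wrist','w8')
z=load('s8');a,b,c,d=300,150,460,310
cv2.imwrite('pics/s8c.png',cv2.resize(z['p'][b:d,a:c,::-1],None,fx=3.7,fy=3.7,interpolation=cv2.INTER_CUBIC))
E
```

```text
12.6 tcp [ 518.27 -208.83  230.51] F world [ 0.2  -0.05 -3.27] F tool [0.18 0.11 3.27] M tool [ 0.013 -0.062 -0.008] w 14.94 [ 0.9534  0.3017 -0.0013] [-1.7e-03  9.0e-04 -1.0e+00]
```

View pics/w8.png

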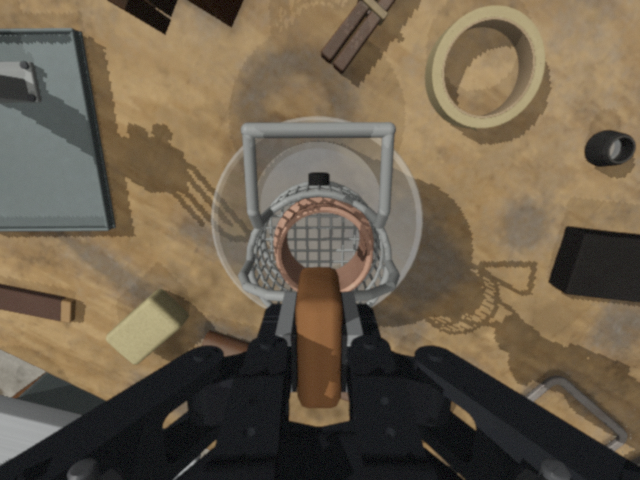

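View pics/s8c.png

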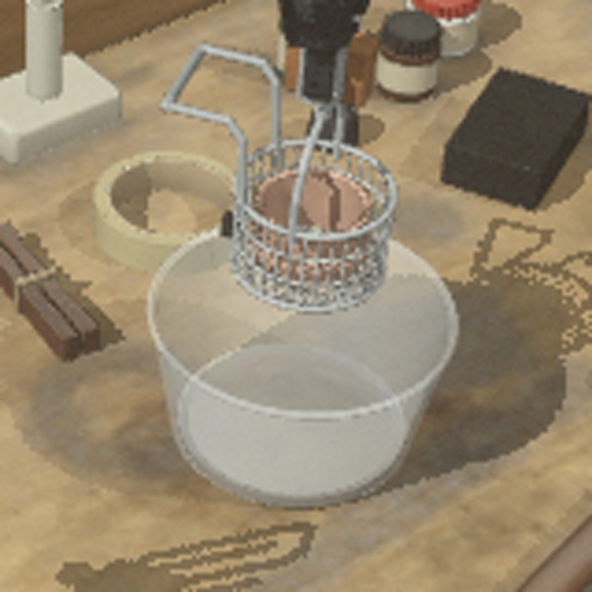

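Run:
```python
from h import *
z=load('w8'); s=load('s8')
print('rim',onz(z,317,222,.088),'floor',onz(z,321,204,.005))
# scene rim ellipse extremes (crop/3.7+off): left(148,290) right(460,325) ; 
L=onz(s,300+148/3.7,150+295/3.7,.088);R=onz(s,300+460/3.7,150+325/3.7,.088);B=onz(s,300+300/3.7,150+415/3.7,.088)
print(L,R,np.linalg.norm(L-R),(L+R)/2,B)
```

```text
rim [ 0.52284932 -0.20798673  0.088     ] floor [ 0.52233973 -0.21182512  0.005     ]
[ 0.58762086 -0.16230317  0.088     ] [ 0.44374219 -0.25083961  0.088     ] 0.16893718252220158 [ 0.51568152 -0.20657139  0.088     ] [ 0.46902098 -0.13644943  0.088     ]
```

>>> {"op": "carry_out", "data": {
  "fingers": [10,10,10,10,10,10,10,10,10,10],
  "xyz": [
    [1,0,4],
    [1,0,12],
    [1,0,24],
    [1,0,38],
    [1,0,52],
    [1,0,66],
    [1,0,79],
    [1,0,88],
    [1,0,93],
    [1,0,94]
  ],
  "spin": [0,0,0,0,0,0,0,0,0,0]
}}

```text
time: 13.7
tcp_pos: [0.5195, -0.2091, 0.137]
orientation: [[0.954, 0.301, -0.001], [0.301, -0.954, 0.0], [-0.001, -0.001, -1.0]]
ft_force: [-0.1, -0.1, -2.6]
gripper_width: 0.0153
```

```bash
python3 s.py
python3 - <<'E'
from h import *
snap('scene','s9')
z=load('s9');a,b,c,d=300,150,460,310
cv2.imwrite('pics/s9c.png',cv2.resize(z['p'][b:d,a:c,::-1],None,fx=3.7,fy=3.7,interpolation=cv2.INTER_CUBIC))
snap('wrist','w9')
E
```

```text
13.7 tcp [ 519.54 -209.09  137.04] F world [-0.08 -0.13 -2.63] F tool [-0.11  0.1   2.63] M tool [ 0.027 -0.015  0.023] w 15.29 [ 9.536e-01  3.011e-01 -8.000e-04] [-9.e-04  5.e-04 -1.e+00]
```

View pics/s9c.png

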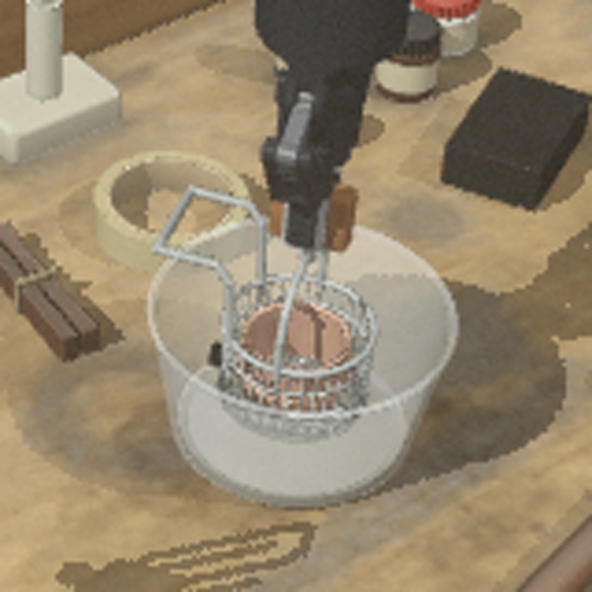

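View pics/w9.png

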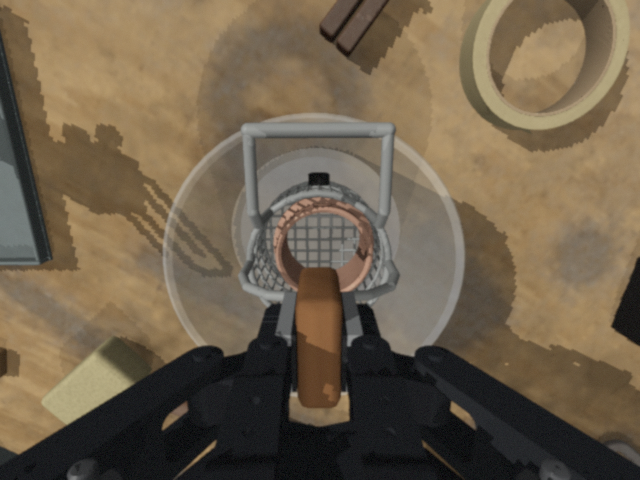

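Run:
```python
from h import *
z=load('w9')
print(z['R'].round(3), -z['R'].T@z['t'])
for u,v,h in [(314,264,.088),(316,232,.005)]:
    q=onz(z,u,v,h); d=q-[.5195,-.2091,h]; print(q,'tool x',d@[.954,.301,0]*1000,'tool y',d@[.301,-.954,0]*1000)
# basket: button/pixel ring: project predicted basket top ring & bar under TCP
print(proj(z,np.array([.5195,-.2091,.0255])+0), 'bar mid pred',proj(z,np.array([.5195+.0715,-.2091+.0226,.0255+.1])), 'grip top',proj(z,np.array([.5195,-.2091,.174])))
```

```text
[[ 0.301 -0.953 -0.   ]
 [-0.912 -0.289  0.291]
 [-0.277 -0.087 -0.957]] [ 0.59151682 -0.18897911  0.2807976 ]
[ 0.5230346  -0.20783874  0.088     ] tool x 3.7516451283694106 tool y -0.13933278429296256
[ 0.51920893 -0.20957491  0.005     ] tool x -0.420627283308388 tool y 0.3654494808924663
[315.2868468  238.90962319] bar mid pred [312.53936262 130.00843742] grip top [311.26605455 363.03613996]
```

>>> {"op": "carry_out", "data": {
  "fingers": [10,10,10,10,10,10,10,10],
  "xyz": [
    [0.5,-1,1],
    [1,-2,3],
    [1,-2,6],
    [1,-2,9],
    [1,-2,12],
    [1,-2,14.5],
    [1,-2,16],
    [1,-2,16]
  ],
  "spin": [0,0,0,0,0,0,0,0]
}}

```text
time: 14.6
tcp_pos: [0.5199, -0.207, 0.1214]
orientation: [[0.954, 0.301, -0.001], [0.301, -0.954, 0.0], [-0.001, -0.0, -1.0]]
ft_force: [-0.3, 0.4, -3.5]
gripper_width: 0.0155
```

```bash
python3 s.py
```

```text
14.6 tcp [ 519.94 -206.96  121.39] F world [-0.3   0.41 -3.49] F tool [-0.16 -0.48  3.49] M tool [ 0.006  0.01  -0.039] w 15.47 [ 9.536e-01  3.010e-01 -5.000e-04] [-6.e-04  2.e-04 -1.e+00]
```

>>> {"op": "carry_out", "data": {
  "fingers": [10,10,10,10,10],
  "xyz": [
    [0,0,0.8],
    [0,0,1.6],
    [0,0,2.4],
    [0,0,3],
    [0,0,3]
  ],
  "spin": [0,0,0,0,0]
}}

```text
time: 15.1
tcp_pos: [0.5201, -0.207, 0.1187]
orientation: [[0.954, 0.301, -0.0], [0.301, -0.954, -0.0], [-0.0, -0.0, -1.0]]
ft_force: [0.7, 0.3, -3.5]
gripper_width: 0.0156
```

```bash
python3 s.py
```

```text
15.1 tcp [ 520.07 -207.    118.72] F world [ 0.65  0.27 -3.47] F tool [ 0.7  -0.06  3.47] M tool [-0.008  0.033  0.038] w 15.58 [ 9.536e-01  3.011e-01 -2.000e-04] [-1.e-04 -0.e+00 -1.e+00]
```

>>> {"op": "carry_out", "data": {
  "fingers": [10,10,10],
  "xyz": [
    [0,0,0.5],
    [0,0,1],
    [0,0,1]
  ],
  "spin": [0,0,0]
}}

```text
time: 15.4
tcp_pos: [0.5201, -0.207, 0.1177]
orientation: [[0.954, 0.301, -0.0], [0.301, -0.954, -0.0], [-0.0, -0.0, -1.0]]
ft_force: [-0.3, -0.0, -2.4]
gripper_width: 0.0152
```

```bash
python3 s.py
```

```text
15.4 tcp [ 520.09 -206.99  117.72] F world [-0.27 -0.05 -2.39] F tool [-0.27 -0.03  2.39] M tool [ 0.021 -0.059  0.01 ] w 15.18 [ 9.536e-01  3.011e-01 -1.000e-04] [-1.e-04 -0.e+00 -1.e+00]
```

>>> {"op": "carry_out", "data": {
  "fingers": [10,10,10],
  "xyz": [
    [0,0,0.5],
    [0,0,0.8],
    [0,0,0.8]
  ],
  "spin": [0,0,0]
}}

```text
time: 15.7
tcp_pos: [0.5202, -0.207, 0.1171]
orientation: [[0.954, 0.301, 0.0], [0.301, -0.954, -0.0], [0.0, 0.0, -1.0]]
ft_force: [-0.4, 0.3, -2.4]
gripper_width: 0.0151
```

```bash
python3 s.py
```

```text
15.7 tcp [ 520.18 -207.04  117.13] F world [-0.42  0.25 -2.37] F tool [-0.32 -0.37  2.37] M tool [ 0.016 -0.067 -0.027] w 15.11 [9.536e-01 3.011e-01 1.000e-04] [ 2.e-04 -2.e-04 -1.e+00]
```

>>> {"op": "carry_out", "data": {
  "fingers": [10,10,10],
  "xyz": [
    [0,0,0.4],
    [0,0,0.7],
    [0,0,0.7]
  ],
  "spin": [0,0,0]
}}

```text
time: 16.0
tcp_pos: [0.5204, -0.207, 0.117]
orientation: [[0.954, 0.301, 0.001], [0.301, -0.954, -0.0], [0.001, 0.001, -1.0]]
ft_force: [-1.3, -0.2, 1.2]
gripper_width: 0.0155
```

```bash
python3 s.py
```

```text
16.0 tcp [ 520.4  -206.99  117.05] F world [-1.26 -0.15  1.2 ] F tool [-1.24 -0.23 -1.2 ] M tool [ 0.222 -0.179  0.062] w 15.48 [9.535e-01 3.013e-01 7.000e-04] [ 9.e-04 -3.e-04 -1.e+00]
```

>>> {"op": "carry_out", "data": {
  "fingers": [10,10,10],
  "xyz": [
    [0,0,0.3],
    [0,0,0.6],
    [0,0,0.6]
  ],
  "spin": [0,0,0]
}}

```text
time: 16.3
tcp_pos: [0.5206, -0.207, 0.117]
orientation: [[0.954, 0.301, 0.002], [0.301, -0.954, -0.001], [0.001, 0.001, -1.0]]
ft_force: [-0.6, 1.2, 4.7]
gripper_width: 0.015
```

```bash
python3 s.py
```

```text
16.3 tcp [ 520.58 -207.02  117.01] F world [-0.63  1.23  4.68] F tool [-0.22 -1.36 -4.68] M tool [ 0.475 -0.343  0.002] w 14.96 [0.9536 0.3012 0.0013] [ 1.5e-03 -6.0e-04 -1.0e+00]
```

>>> {"op": "carry_out", "data": {
  "fingers": [10,10,10],
  "xyz": [
    [0,0,-0.4],
    [0,0,-0.8],
    [0,0,-0.8]
  ],
  "spin": [0,0,0]
}}

```text
time: 16.6
tcp_pos: [0.5205, -0.2071, 0.117]
orientation: [[0.954, 0.301, 0.001], [0.301, -0.954, -0.0], [0.001, 0.001, -1.0]]
ft_force: [-0.2, 1.4, 5.5]
gripper_width: 0.0154
```

```bash
python3 s.py
python3 - <<'E'
from h import *
snap('scene','s10')
z=load('s10');a,b,c,d=300,150,460,310
cv2.imwrite('pics/s10c.png',cv2.resize(z['p'][b:d,a:c,::-1],None,fx=3.7,fy=3.7,interpolation=cv2.INTER_CUBIC))
E
```

```text
16.6 tcp [ 520.47 -207.05  117.04] F world [-0.24  1.42  5.5 ] F tool [ 0.21 -1.42 -5.5 ] M tool [ 0.325 -0.202 -0.045] w 15.43 [9.536e-01 3.012e-01 9.000e-04] [ 1.e-03 -3.e-04 -1.e+00]
```

View pics/s10c.png

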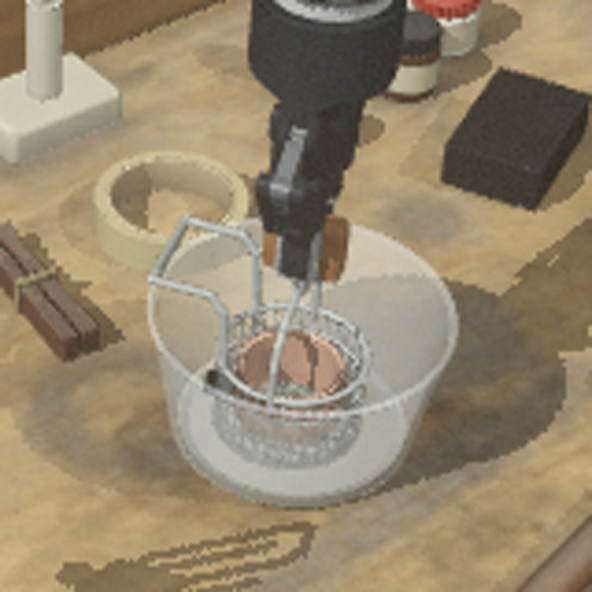

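>>> {"op": "carry_out", "data": {
  "fingers": [14,16,18,20,24,28,34,40,46,50,54,54],
  "xyz": [
    [0,0,0],
    [0,0,0],
    [0,0,0],
    [0,0,0],
    [0,0,0],
    [0,0,0],
    [0,0,0],
    [0,0,0],
    [0,0,0],
    [0,0,0],
    [0,0,0],
    [0,0,0]
  ],
  "spin": [0,0,0,0,0,0,0,0,0,0,0,0]
}}

```text
time: 17.85
tcp_pos: [0.5201, -0.207, 0.1165]
orientation: [[0.954, 0.301, 0.0], [0.301, -0.954, -0.0], [0.0, 0.0, -1.0]]
ft_force: [0.4, -0.1, 0.9]
gripper_width: 0.0537
```

```bash
python3 s.py
python3 - <<'E'
from h import *
snap('wrist','w11')
E
```

```text
17.85 tcp [ 520.15 -207.05  116.55] F world [ 0.41 -0.1   0.86] F tool [ 0.36  0.22 -0.86] M tool [ 0.024 -0.009  0.02 ] w 53.69 [0.9536 0.3011 0.    ] [ 1.e-04 -2.e-04 -1.e+00]
```

View pics/w11.png

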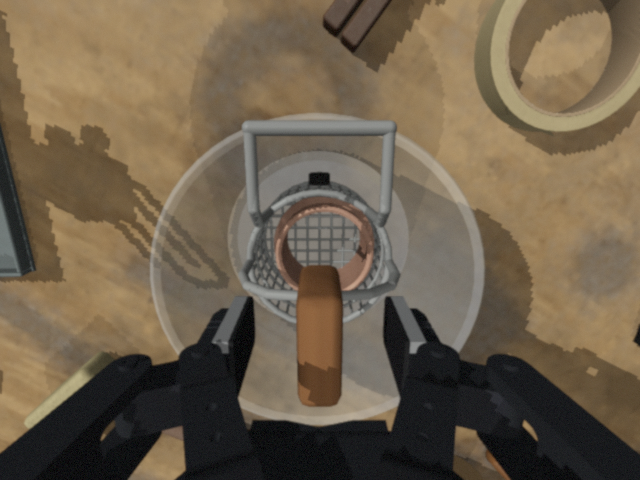

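Released: the grip stands free between the fingers, the basket is centred (rim spans 150 to 485, basket near 319) and the collet is inside. I'll retreat straight up.

>>> {"op": "carry_out", "data": {
  "fingers": [54,54,54,54,54,54,54,54,54,54,54,54],
  "xyz": [
    [0,0,-3],
    [0,0,-10],
    [0,0,-22],
    [0,0,-38],
    [0,0,-56],
    [0,0,-76],
    [-10,0,-96],
    [-40,0,-110],
    [-80,0,-116],
    [-120,0,-120],
    [-140,0,-120],
    [-140,0,-120]
  ],
  "spin": [0,0,0,0,0,0,0,0,0,0,0,0]
}}

```text
time: 19.1
tcp_pos: [0.3851, -0.2501, 0.2386]
orientation: [[0.955, 0.298, 0.002], [0.298, -0.955, -0.003], [0.001, 0.003, -1.0]]
ft_force: [0.6, -0.5, 0.8]
gripper_width: 0.0539
```

```bash
python3 s.py
python3 - <<'E'
from h import *
snap('scene','s12'); snap('wrist','w12'); snap('top','t12')
z=load('s12');a,b,c,d=300,150,460,310
A=cv2.resize(z['p'][b:d,a:c,::-1],None,fx=2.5,fy=2.5,interpolation=cv2.INTER_CUBIC)
z=load('t12');a,b,c,d=320,160,480,320
B=cv2.resize(z['p'][b:d,a:c,::-1],None,fx=2.5,fy=2.5,interpolation=cv2.INTER_CUBIC)
cv2.imwrite('pics/f12.png',np.hstack([A,B]))
E
```

```text
19.1 tcp [ 385.14 -250.07  238.63] F world [ 0.6  -0.47  0.77] F tool [ 0.44  0.63 -0.77] M tool [ 0.046  0.018 -0.03 ] w 53.94 [0.9545 0.2981 0.0013] [ 0.0022 -0.0027 -1.    ]
```

View pics/f12.png

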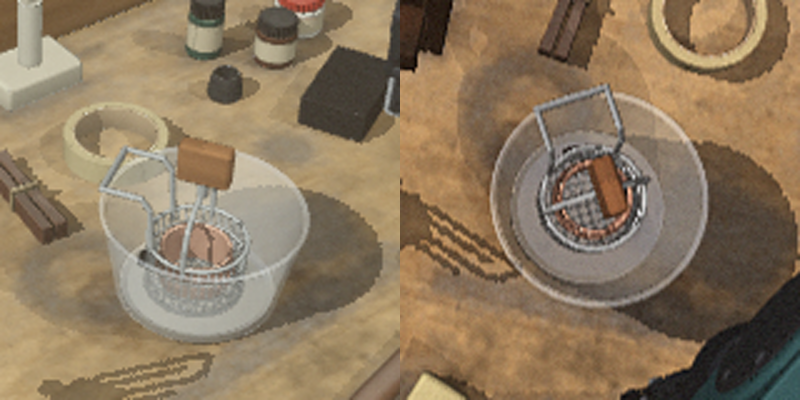

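View pics/w12.png

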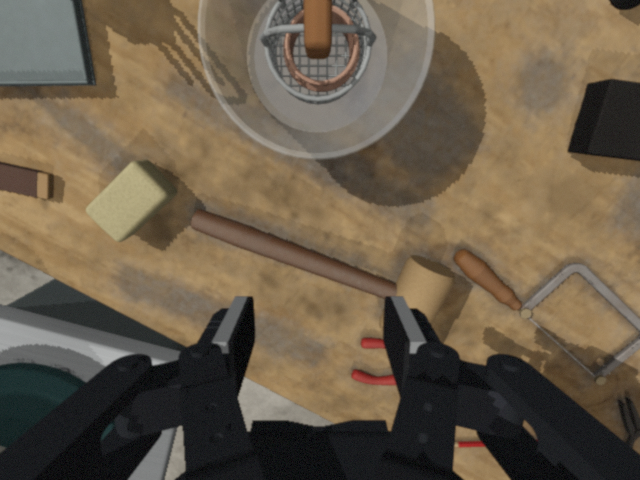

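Run:
```python
from h import *
z=load('t12');z0=load('top0');a,b,c,d=345,185,455,295
P=lambda u,v,h:onz(z,320+(u-400)/2.5,160+v/2.5,h)
print('basket rim c',P(595,198,.055),'floor disc',P(587,206,.005),'bowl rim',P(599,199,.088))
g=cv2.resize(z['p'][b:d,a:c,::-1],None,fx=5.4,fy=5.4,interpolation=cv2.INTER_CUBIC)
cv2.imwrite('pics/t12c.png',g)
d_=cv2.absdiff(z['p'],z0['p']).max(2)
print('bowl motion diff at rim, bbox',)
```

```text
basket rim c [ 0.52009228 -0.20867616  0.055     ] floor disc [ 0.51823733 -0.20855053  0.005     ] bowl rim [ 0.51606884 -0.20731292  0.088     ]
bowl motion diff at rim, bbox
```

View pics/t12c.png

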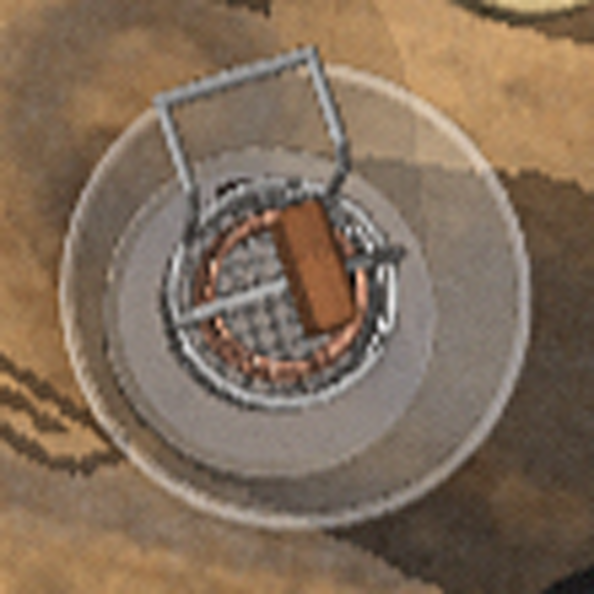

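```bash
python3 s.py; python3 -c "
from h import *
print(env.close_job())"
```

```text
19.25 tcp [ 387.33 -249.1   237.27] F world [ 0.24 -0.5  -0.59] F tool [0.07 0.55 0.59] M tool [-0.024  0.011 -0.036] w 54.07 [0.9535 0.3013 0.0013] [ 1.6e-03 -6.0e-04 -1.0e+00]
the job is handed in; nothing more can be done
None
```

The basket, with the collet in it, is standing upright in the glass bowl with the gripper clear. I handed the job in at 19.25 s; no verdict was reported.

- **Off the hooks:** The camera views put the hook lean at about 28 degrees. I gripped the wooden grip and raised the bar 64 mm along that lean in short steps. The side force read after each step stayed within about 1 N, so I saw no sign of strain. I drew the basket away only once the bar was about 12 mm above the front tips.
- **Setting down:** I lowered it in sub-millimetre steps. The highest upward force I read was about 5.5 N, just after the last step, and then I let go.
- **Final check:** The last pictures show the basket level on the bowl floor with the collet inside. By my estimates it sits 2–4 mm off the bowl's centre. The bowl's rim centre measured within 1 mm of where it started.

The camera views disagreed by a few millimetres on the bowl's centre, in part because the wrist calibration looked about 2.4 mm off sideways. I aimed at a compromise between them. Forces were read only at the end of each move, so brief peaks in between were not seen.

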